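# Bar the mould and start the test

### The job

Draw the retaining bar out of its holder and lay it flat in both saddles of the clamp frame, so that it bridges the mould; set it in, do not drop it. Only once the bar is in and let go, press the controller's keys blue, then white, then green, one at a time, each fully down and let up again. Do not press the red stop key, and leave the tin, the perforated disc and the palette knife where they are.

Things in the scene. Friction and masses are not known exactly. Their poses are not given: they have to be found in the camera images.
- bar: Loose aluminium bar, 230 long x 30 wide x 16 mm thick, 0.2 to 0.45 kg, its middle 50 mm orange. Origin: centre of its underside, x along its length, z up. It starts flat on the bench in the holder, only 51 to 59 mm of its -x end showing, parallel to the holder's x axis within a degree or so.
- bar_center (a point): Centre of the bar's volume (8 mm above its underside); axes as the bar's.
- holder: Fixed wooden bar holder on the robot's right: a low tunnel on the bench, 186 long x 90 wide x 32 mm high. Inside 40 mm wide, 24 mm high, floor = bench, closed at the back. Origin on the bench under the tunnel's middle, x along it from the open mouth (90 mm away at -x) to the closed end.
- holder_mouth (a point): Middle of the tunnel's open mouth, at bench level; axes as the holder's. The bar is drawn out straight along -x and can be lifted only when all of it is out (up to 180 mm of travel).
- frame: Fixed clamp frame: grey plate 120 (x) x 280 (y) x 12 mm with two dark steel saddle blocks along y and a steel mould (100 mm across, top 45 mm above the bench) between them. Origin: centre of the plate's underside, on the bench. The bar lies along the frame's y axis, either way round. The 140 mm between the saddles are free for the fingers.
- frame_seat (a point): Midway between the saddles at seat height, 70 mm above the bench; axes as the frame's. The seats span y = 70 to 120 mm on each side. Blue cheeks and end stops, 22 mm above the seats, leave a channel 40 mm wide in x and 240 mm long in y: 5 mm of play all round, no room for fingers at the bar's ends. The laid bar's centre is 8 mm above this point.
- console: Fixed grey controller box 175 (x) x 130 (y) x 34 mm high on the bench, on the robot's left, with a green display on its far (+x) part and four keys on a black field on top, in a square of 60 mm pitch; the colours change places from run to run. Origin on the bench, 5 mm towards -x from the middle of the box.
- key_blue (a joint): Travel of the blue key in m: 0 = up (rest), 0.006 = fully down. A round blue push key, 28 mm across, on a spring that brings it back up: it takes about 1.5 N to start and 5 N to be fully down. First key of the sequence. 0.0045 or more counts as pressed; below 0.002 it is up.
- key_blue_top (a point): Centre of the top face of the blue key when read: about 52 mm above the bench when the key is up (6 mm above its steel collar, 44 mm across, which is fixed). Pressed straight down.
- key_white (a joint): Travel of the white key in m: 0 = up (rest), 0.006 = fully down. A round white push key, 28 mm across, on a spring that brings it back up: it takes about 1.5 N to start and 5 N to be fully down. Second key of the sequence. 0.0045 or more counts as pressed; below 0.002 it is up.
- key_white_top (a point): Centre of the top face of the white key when read: about 52 mm above the bench when the key is up (6 mm above its steel collar, 44 mm across, which is fixed). Pressed straight down.
- key_green (a joint): Travel of the green key in m: 0 = up (rest), 0.006 = fully down. A round green push key, 28 mm across, on a spring that brings it back up: it takes about 1.5 N to start and 5 N to be fully down. Third and last key of the sequence. 0.0045 or more counts as pressed; below 0.002 it is up.
- key_green_top (a point): Centre of the top face of the green key when read: about 52 mm above the bench when the key is up (6 mm above its steel collar, 44 mm across, which is fixed). Pressed straight down.
- key_red (a joint): Travel of the red key in m: 0 = up (rest), 0.006 = fully down. A round red push key, 28 mm across, on a spring that brings it back up: it takes about 1.5 N to start and 5 N to be fully down. The stop key, not to be pressed. 0.0045 or more counts as pressed; below 0.002 it is up.
- key_red_top (a point): Centre of the top face of the red key when read: about 52 mm above the bench when the key is up (6 mm above its steel collar, 44 mm across, which is fixed). Pressed straight down.
- tin: Bystander: closed metal sample tin, 60 mm across, 45 mm high, loose on the bench. Origin at the centre of its underside.
- disc: Bystander: dark steel perforated disc with rust-coloured holes, 70 mm across, 10 mm thick, loose on the bench. Origin at the centre of its underside.
- knife: Bystander: palette knife (spatula) about 200 mm long with a yellow handle, lying on the bench beyond the controller. Origin at the middle of its length on the underside, x along its length.
Things that resemble listed ones, but are neither listed nor needed, are in the scene too. Of the things that look like the bar, take the one that is farthest from the robot's base at the start.

How it is judged:
By the outcome, as a careful person would: the job done as asked, in the order asked, and still so for the second after the job is handed in, with the robot touching nothing.
It also fails if it takes over 67 s, if anything falls off the work surface, if the arm or the gripper's body presses on something with over 40 N, if the wrist force passes 120 N, or if a joint passes its speed limit or range.

### The arm

A 7-joint arm with a two-finger parallel gripper is mounted at the origin on the work surface. World frame = base frame: x ahead of the robot, y to its left, z up, the work surface at z = 0. Lengths are in mm, angles in rad, forces in N, time in s.
With the tool pointing down it reaches from about 350 to 900 mm from the base axis. Payload 8.1 kg.
Tool frame: the origin (TCP) lies at the centre of the arm's flange, where the gripper is bolted on; the fingertips stand 178 mm ahead of it and the grasp point (between the pads) lies 159 mm ahead of it (env.tip_reach is the distance from the TCP to the fingertips, in mm); z points along the fingers, y is the line along which they close (so a half turn about z gives the same grasp; the last joint's range is limited). The gripper opens to 92 mm and grips with 3 to 60 N. Pads are 19 mm wide; open, the fingers measure 130 mm over their backs; the gripper's body (75 mm by 190 mm) begins 47 mm behind the grasp point.
Start: joints at [1.191, 0.434, 0.025, 1.573, -0.012, 1.134, -0.075], TCP at [170.775, -601.223, 404.742] pointing down, gripper open.
Joint ranges: [-2.62, 2.62], [-0.44, 2.09], [-1.27, 1.32], [0.08, 2.57], [-1.32, 4.46], [0.12, 2], [-2.74, 2.74]. Speed limits (rad/s): [2.22, 2.22, 3.01, 3.01, 3.14, 3.14, 3.14].

### API

Orientations are given as a rotation vector (axis times angle).
In Python, from rig import env gives the robot as it stands.
- The arm moves only by the tool jog_arm, never from a script. Its argument "commands" is a list of rows, each a list of 2 entries, a list of its own where there are three numbers: the shift along the tool's x, y, z in units of 30 mm (1.0 is 30 mm), then the turn about the tool's z in units of 5 degrees (1.0 is 5 degrees). In form: [[[dx, dy, dz], turn], ...]. A call has 1 to 10 rows; each row shifts and turns the commanded pose from where the row before left it, along the tool's axes as they then stand; what a row does not reach is not made up. A row lasts 1/12 s, in which the tool goes at most 41.7 mm and 7.16 degrees, less where a joint would pass 70% of its speed; a pose out of reach is approached as far as the arm can. A call is refused whole if a number of a shift passes 1 or a number of a turn 1, either way. A call with a gripper value outside its range is refused whole. "hand" is the opening, from 0 (shut) to 1 (fully open), set as the call begins (left out, the last holds). The fingers move at their own pace and stop on an object; the grip force is fixed at half the most. Time passes only in rows, so rows that do not move let the fingers close. It gives the time, the measured TCP pose, the force, the opening and the grip force at its end, in the units of the state.
- env.get_obs(): the state, without advancing time (a new reading comes with each control period).
- env.grab_frame(name): name is "side" or "top"; returns a dict with "pixels" (420x560x3 uint8, red, green, blue), "range_z" (420x560 float32, mm along the optical axis (not along the pixel's ray), 0 where there is no reading), "mtx" (3x3 intrinsics, pixels), "rvec" (rotation vector, rad) and "tvec" (3), from world to camera coordinates, as OpenCV has them. Camera axes: x right, y down, z forward; pixel columns grow to the right and rows downward; lengths in mm; the calibration is good to about 2 mm. A picture is of the moment at which its call begins.
- env.hand_in(): hands the job in; it is judged then, once.
The state is a dict: "time": time; "qpos": joint angles; "dq": joint speeds; "effort": joint torques, N m; "tool_pos": TCP position; "ee_rot": TCP orientation; "wrist_force": force on the tool from outside, world axes, zero at the start; "wrist_torque": the same for the moment, N m; "grip_width": finger opening in mm; "grip_force": force on a finger pad.
Only numpy, scipy, OpenCV 4.12 (cv2) and the standard library are available. Lean on these libraries where they do the work, as an engineer would, in place of code of your own. Each camera call takes 0.05 s, during which the arm holds its last target. There are 200 camera calls.

## Working session

There is one attempt and no reset: what is moved stays moved. The work goes in short steps, Python scripts to look and compute and a tool call to move; the robot and the scene stay as the last step left them, time stands still between calls to the robot, and variables do not carry over. Pictures are saved under pics/ and viewed, at most 10 in all, crops included, and the job is handed in when it is done.

Besides the shell and the picture viewer there is one more tool, called as name(argument=value, ...) on one line, values as JSON. jog_arm: Moves the arm, as the interface text tells. Its arguments: {"type":"object","properties":{"commands":{"type":"array","items":{"type":"array"}},"hand":{"type":"number"}},"required":["commands"]}

```bash
mkdir -p pics; ls
cat > h.py <<'E'
import numpy as np,cv2
from rig import env
from scipy.spatial.transform import Rotation as R
def cloud(f):
    K,Z=f["mtx"],f["range_z"]; v,u=np.mgrid[:420,:560]
    P=np.stack([(u-K[0,2])/K[0,0]*Z,(v-K[1,2])/K[1,1]*Z,Z],-1)
    M=cv2.Rodrigues(np.array(f["rvec"],float))[0]
    return (P-np.ravel(f["tvec"]))@M
def ray(f,uv,z):
    K=f["mtx"];M=cv2.Rodrigues(np.array(f["rvec"],float))[0];c=-M.T@np.ravel(f["tvec"])
    uv=np.atleast_2d(uv).astype(float)
    d=np.c_[(uv[:,0]-K[0,2])/K[0,0],(uv[:,1]-K[1,2])/K[1,1],np.ones(len(uv))]@M
    return c+d*((z-c[2])/d[:,2])[:,None]
def save(f,n): cv2.imwrite("pics/"+n,cv2.cvtColor(f["pixels"],cv2.COLOR_RGB2BGR))
E
python3 - <<'E'
from h import *
import pickle
for n in("side","top"):
    f=env.grab_frame(n);save(f,n+"0.png");pickle.dump(f,open(n+"0.pkl","wb"))
    M=cv2.Rodrigues(np.array(f["rvec"],float))[0];print(n,-M.T@np.ravel(f["tvec"]),M[2])
print(env.get_obs())
E
```

```text
pics
side [ 370.87526688 -710.7142724   770.3618357 ] [ 0.08555008  0.69136977 -0.7174183 ]
top [377.08108243 -19.04724632 960.55499435] [ 0.08818117 -0.0186323  -0.99593018]
{'time': 0.1, 'qpos': array([ 1.19141681,  0.43516158,  0.0249683 ,  1.57401324, -0.01162171,
        1.13396729, -0.07509449]), 'dq': array([ 0.00067614, -0.00146049,  0.00169972, -0.00333854,  0.00117282,
        0.00209705,  0.00075757]), 'effort': array([ 3.99093755e-03, -6.69130969e+01,  9.88343954e-01, -3.15147293e+01,
       -6.05460140e-02,  3.75000620e-02,  4.63686058e-05]), 'tool_pos': array([ 170.70871134, -601.02289597,  404.01529524]), 'ee_rot': array([-3.11021286e+00, -4.33082212e-01,  4.68947886e-04]), 'wrist_force': array([-0.63468419, -0.09302925, -0.31640101]), 'wrist_torque': array([-0.00819057,  0.02201262, -0.06719128]), 'grip_force': 0.0, 'grip_width': 91.67679453260085}
```

View pics/top0.png

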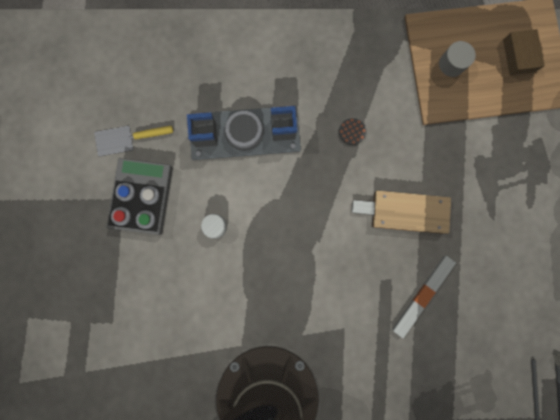

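View pics/side0.png

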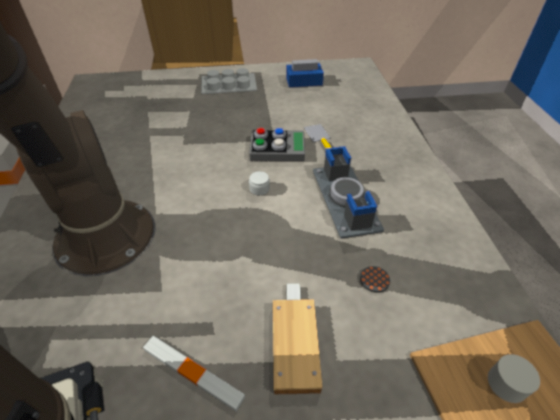

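The top view shows the bar tip at (363,208), the holder at (412,212), the frame at (243,130) and the console keys: blue (124,191), white (149,195), red (120,215), green (145,219). The bar at (425,297) is the decoy. The side view agrees: bar tip (293,292), frame (348,190).

Run:
```python
from h import *
import pickle
F={n:pickle.load(open(n+"0.pkl","rb")) for n in("side","top")}
def rect(P): return cv2.minAreaRect(P[:,:2].astype(np.float32))
def rep(n,P):
    if len(P)<4: print(n,len(P));return
    r=rect(P);print(n,len(P),"med",P[:,:2].mean(0).round(1),"z",np.percentile(P[:,2],[5,50,95]).round(1),"rect",np.round(r[0],1),np.round(r[1],1),round(r[2],2))
roi={"top":dict(bar=(345,195,378,222),holder=(365,180,460,245),frame=(180,95,305,165),cons=(100,150,180,240)),
"side":dict(bar=(283,280,304,302),holder=(268,295,326,395),frame=(310,140,385,236),cons=(245,122,310,164))}
for n,f in F.items():
    C=cloud(f);px=f["pixels"];hsv=cv2.cvtColor(px,cv2.COLOR_RGB2HSV);H,S,V=[hsv[...,i].astype(int) for i in range(3)]
    def m(k):
        a=np.zeros((420,560),bool);x0,y0,x1,y1=roi[n][k];a[y0:y1,x0:x1]=1;return a
    z=C[...,2]
    print("==",n)
    rep("bar",C[m("bar")&(z>11)&(z<21)&(S<50)])
    rep("holdertop",C[m("holder")&(z>26)&(z<38)])
    rep("frameblue",C[m("frame")&(H>95)&(H<130)&(S>110)&(z>80)])
    b=C[m("frame")&(H>95)&(H<130)&(S>110)&(z>80)]
    for s,q in(("L",b[b[:,1]>b[:,1].mean()]),("R",b[b[:,1]<b[:,1].mean()])): rep(" cheek"+s,q)
    rep("seat",C[m("frame")&(z>64)&(z<76)&~((H>95)&(H<130)&(S>110))])
    rep("plate",C[m("frame")&(z>8)&(z<16)])
    rep("mould",C[m("frame")&(z>40)&(z<49)])
    c=m("cons")
    for k,q in dict(blue=(H>100)&(H<130)&(S>130),white=(S<45)&(V>140),red=((H<8)|(H>172))&(S>130),green=(H>50)&(H<90)&(S>90)).items():
        lab=cv2.connectedComponentsWithStats((c&q&(z>46)).astype(np.uint8))
        i=1+np.argmax(lab[2][1:,4]);mm=lab[1]==i;rep("key "+k,C[mm])
        lo=lab[3][i];print("   px",lo.round(1),"ray52",ray(f,lo,52)[0].round(1))
```

```text
== side
bar 216 med [ 461.8 -241.2] z [14.7 16.6 18.7] rect [ 462.7 -240.4] [44.8 29.3] 81.97
holdertop 4003 med [ 445.8 -372.8] z [30.4 32.6 34.7] rect [ 446.8 -363.5] [187.6  90.1] 84.17
frameblue 470 med [654.   17.1] z [81.2 90.8 94.1] rect [ 564.1 -278.8] [936.2 137.7] 74.26
 cheekL 181 med [647.6 152.7] z [81.2 90.4 93.7] rect [648.8 150.1] [58.7 59. ] 3.95
 cheekR 289 med [658.  -67.8] z [81.4 91.2 94.3] rect [ 540.8 -369. ] [759.7  74.7] 69.17
seat 317 med [656.4  56.4] z [65.3 69.9 72.6] rect [656.4  50.6] [ 61.  256.7] 4.47
plate 1065 med [637.9  25. ] z [ 9.6 12.4 15. ] rect [652.1 119.4] [121.4 418.8] 4.15
mould 667 med [654.7  46.3] z [41.8 45.7 48.1] rect [656.5  48.4] [255.8  87.5] 87.43
key blue 35 med [501.  335.1] z [51.3 55.2 58. ] rect [500.7 334.5] [19.4 22.7] 83.2
   px [278.6 131. ] ray52 [501.6 339.6  52. ]
key white 46 med [491.5 277.9] z [48.7 56.  57.9] rect [490.3 278.4] [28.6 23.2] 18.41
   px [277.8 141.6] ray52 [492.  281.9  52. ]
key red 43 med [443.  346.1] z [49.  55.4 57.9] rect [443.2 346.4] [27.7 22.9] 83.97
   px [260.4 130.4] ray52 [443.3 350.1 
[... 670 characters left out ...]
plate 2029 med [643.7  47.2] z [ 9.2 11.9 14.6] rect [659.4  51.6] [120.7 279.8] 4.2
mould 1048 med [657.2  51.7] z [42.5 45.4 47.9] rect [658.3  46.5] [250.   88.6] 87.28
key blue 79 med [503.9 338.2] z [53.1 55.5 58.2] rect [504.6 338.4] [23.7 20.7] 16.29
   px [123.4 190.8] ray52 [504.4 339.6  52. ]
key white 89 med [494.9 281.3] z [51.6 55.3 58.1] rect [494.6 283.1] [27.2 22. ] 86.72
   px [147.3 194.3] ray52 [495.3 282.3  52. ]
key red 83 med [444.7 347.5] z [52.8 55.4 58.3] rect [444.9 347.5] [21.8 23.2] 57.65
   px [118.8 215.6] ray52 [445.  348.9  52. ]
key green 79 med [436.3 288.5] z [52.7 55.5 58.4] rect [437.1 288.9] [22.  21.5] 88.37
   px [143.8 218.8] ray52 [436.5 289.7  52. ]
```

jog_arm(commands=[[[0,0,0],-0.98],[[0,0,0],-0.98],[[0,0,0],-0.98],[[0,0,0],-0.98],[[0,0,0],-0.98],[[0,0,0],-0.98],[[0,0,0],-0.98],[[0,0,0],-0.98],[[0,0,0],-0.98],[[0,0,0],-0.98]], hand=1)

```text
time: 0.93
tool_pos: [170.7, -601.1, 404.3]
ee_rot: [-2.647, -1.69, -0.0]
wrist_force: [0.8, 0.9, 0.2]
grip_width: 91.7
grip_force: 0.0
```

jog_arm(commands=[[[0,0,0],-0.98],[[0,0,0],-0.98],[[0,0,0],-0.98],[[0,0,0],-0.98],[[0.3,0.2,0.1],0],[[0.6,0.4,0.2],0],[[0.8,0.54,0.26],0],[[0.8,0.54,0.26],0],[[0.8,0.54,0.26],0],[[0.8,0.54,0.26],0]])

```text
time: 1.77
tool_pos: [266.0, -484.7, 363.8]
ee_rot: [-2.329, -2.107, -0.001]
wrist_force: [0.7, -1.0, -0.3]
grip_width: 91.6
grip_force: 0.0
```

jog_arm(commands=[[[0.8,0.54,0.26],0],[[0.8,0.54,0.26],0],[[0.8,0.54,0.26],0],[[0.8,0.54,0.26],0],[[0.8,0.54,0.26],0],[[0.8,0.54,0.26],0],[[0.8,0.54,0.26],0],[[0.8,0.54,0.26],0],[[0.8,0.5,0.26],0],[[0.8,0.5,0.26],0]])

```text
time: 2.6
tool_pos: [447.6, -261.2, 285.9]
ee_rot: [-2.329, -2.108, -0.0]
wrist_force: [0.1, -0.4, 0.3]
grip_width: 91.9
grip_force: 0.0
```

jog_arm(commands=[[[0.79,0.54,0.26],0],[[0,0,0],0],[[0,0,0],0]])

```text
time: 2.85
tool_pos: [466.2, -238.8, 278.1]
ee_rot: [-2.323, -2.112, -0.001]
wrist_force: [0.2, -0.8, 0.9]
grip_width: 91.4
grip_force: 0.0
```

```bash
cat >> h.py <<'E'
def plan(x,y,z,yaw):  # TCP target; yaw = heading of tool x, deg. Prints units: turn, then shift after the turn
    o=env.get_obs();M=R.from_rotvec(o["ee_rot"]).as_matrix()
    cur=np.degrees(np.arctan2(M[1,0],M[0,0]));t=(yaw-cur+180)%360-180
    a=np.radians(yaw);d=np.array([x,y,z])-o["tool_pos"]
    X=np.array([np.cos(a),np.sin(a),0]);Y=np.array([np.sin(a),-np.cos(a),0])
    print("t",round(o["time"],2),"pos",o["tool_pos"].round(1),"yaw",cur.round(2),"tilt",M[2,2].round(5),"F",o["wrist_force"].round(1))
    print("turn",round(-t/5,3),"shift",(np.array([d@X,d@Y,-d[2]])/30).round(3),"w",o["grip_width"].round(1))
E
python3 -c "
from h import *
plan(463.3,-241,182,84.4);print(env.get_obs()['qpos'])"
```

```text
t 2.85 pos [ 466.2 -238.8  278.1] yaw 84.55 tilt -1.0 F [ 0.2 -0.8  0.9]Traceback (most recent call last):
  File "<string>", line 3, in <module>
    plan(463.3,-241,182,84.4);print(env.get_obs()['qpos'])
    ~~~~^^^^^^^^^^^^^^^^^^^^^
  File "h.py", line 21, in plan
    print("turn",round(-t/5,3),"shift",(np.array([d@X,d@Y,-d[2]])/30).round(3),"w",o["grip_width"].round(1))
                                                                                   ^^^^^^^^^^^^^^^^^^^^^
AttributeError: 'float' object has no attribute 'round'
```

jog_arm(commands=[[[-0.08,-0.09,0.4],0],[[0,0,0.5],0],[[0,0,0.5],0],[[0,0,0.5],0],[[0,0,0.5],0],[[0,0,0.4],0],[[0,0,0.25],0],[[0,0,0.15],0],[[0,0,0],0],[[0,0,0],0]])

```text
time: 3.68
tool_pos: [462.5, -243.7, 183.1]
ee_rot: [2.327, 2.11, -0.0]
wrist_force: [-0.8, -0.8, -0.4]
grip_width: 91.8
grip_force: 0.0
```

jog_arm(commands=[[[0,0,0],0],[[0,0,0],0],[[0,0,0],0],[[0,0,0],0],[[0,0,0],0],[[0,0,0],0],[[0,0,0],0],[[0,0,0],0],[[0,0,0],0],[[0,0,0],0]], hand=0)

```text
time: 4.52
tool_pos: [462.6, -243.4, 182.7]
ee_rot: [-2.326, -2.111, 0.0]
wrist_force: [-1.2, 0.8, 0.0]
grip_width: 29.8
grip_force: 15.8
```

```bash
sed -i 's/o\["grip_width"\].round(1)/o["grip_width"],o["grip_force"]/' h.py; python3 -c "
from h import *
plan(463.3,-241,182,84.4);f=env.grab_frame('top');save(f,'top1.png')
c=f['pixels'][170:270,320:480];cv2.imwrite('pics/c1.png',cv2.resize(c[...,::-1],None,fx=4,fy=4))"
```

```text
t 4.52 pos [ 462.6 -243.4  182.7] yaw 84.46 tilt -1.0 F [-1.2  0.8  0. ]
turn 0.011 shift [0.083 0.014 0.023] w 29.779895659562197 15.787316858768463
```

View pics/c1.png

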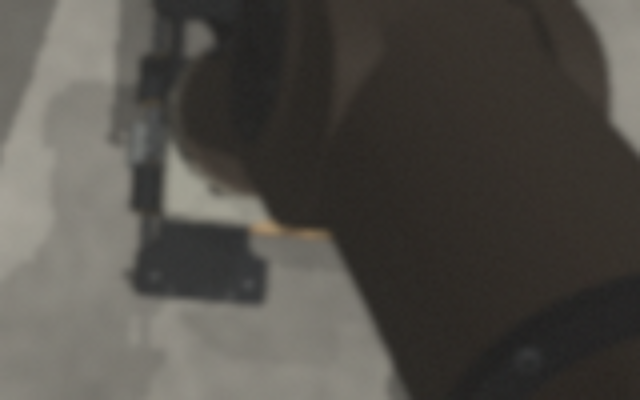

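The crop shows the gripper over the bar end, and the opening of 29.8 mm confirms the grip. Now I pull the bar straight out.

jog_arm(commands=[[[0,0,0],0],[[0,0,0],0],[[0.1,0,0],0],[[0.2,0,0],0],[[0.3,0,0],0],[[0.3,0,0],0],[[0.3,0,0],0],[[0.3,0,0],0],[[0.3,0,0],0],[[0.2,0,0],0]])

```text
time: 5.4
tool_pos: [468.6, -181.9, 182.7]
ee_rot: [-2.324, -2.113, -0.0]
wrist_force: [0.3, -0.6, -2.0]
grip_width: 29.7
grip_force: 30.0
```

```bash
python3 -c "
from h import *
plan(481.5,-55,182.5,84.4)"
```

```text
t 5.4 pos [ 468.6 -181.9  182.7] yaw 84.54 tilt -1.0 F [ 0.3 -0.6 -2. ]
turn 0.029 shift [4.253 0.016 0.007] w 29.701098080078808 29.964638650417328
```

jog_arm(commands=[[[0.2,0,0],0],[[0.4,0,0],0],[[0.5,0,0],0],[[0.5,0,0],0],[[0.5,0,0],0],[[0.5,0,0],0],[[0.5,0,0],0],[[0.5,0,0],0],[[0.4,0,0],0],[[0.3,0,0],0]])

```text
time: 6.23
tool_pos: [480.8, -53.4, 182.7]
ee_rot: [-2.325, -2.112, -0.0]
wrist_force: [0.2, -1.5, -1.9]
grip_width: 29.5
grip_force: 30.0
```

jog_arm(commands=[[[0,0,0],0],[[0,0,0],0],[[0,0,0],0]])

```text
time: 6.48
tool_pos: [480.8, -55.6, 182.7]
ee_rot: [2.326, 2.111, -0.0]
wrist_force: [0.0, 1.7, -1.6]
grip_width: 29.5
grip_force: 30.0
```

```bash
python3 -c "
from h import *
plan(481.5,-55,182.5,84.4)
f=env.grab_frame('side');save(f,'side2.png')"
```

```text
t 6.48 pos [480.8 -55.6 182.7] yaw 84.44 tilt -1.0 F [ 0.   1.7 -1.6]
turn 0.009 shift [0.023 0.02  0.006] w 29.488057266216426 29.962363243103027
```

View pics/side2.png

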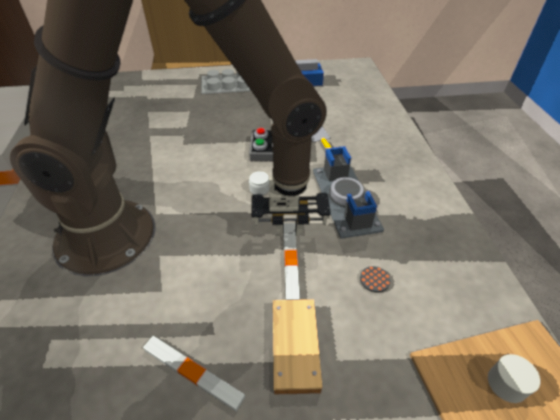

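jog_arm(commands=[[[0.2,0,0],0],[[0.3,0,0],0],[[0.2,0,0],0],[[0,0,0],0],[[0,0,0],0],[[0,0,0],0]])

```text
time: 7.03
tool_pos: [482.9, -34.1, 182.7]
ee_rot: [-2.325, -2.112, -0.0]
wrist_force: [-0.3, 1.9, -2.1]
grip_width: 29.9
grip_force: 30.0
```

jog_arm(commands=[[[0,0,0],0],[[0,0,0],0],[[0,0,0],0],[[0,0,0],0],[[0,0,0],0],[[0,0,0],0],[[0,0,-0.3],0],[[0,0,-0.6],0],[[0,0,-0.6],0],[[0,0,0],0]], hand=1)

```text
time: 7.87
tool_pos: [484.0, -34.3, 230.9]
ee_rot: [2.324, 2.109, 0.005]
wrist_force: [-0.1, -0.5, -0.2]
grip_width: 90.3
grip_force: 0.0
```

```bash
cat > o.py <<'E'
from h import *
f=env.grab_frame('side');C=cloud(f);hsv=cv2.cvtColor(f['pixels'],cv2.COLOR_RGB2HSV);H,S,V=[hsv[...,i].astype(int) for i in range(3)]
z=C[...,2];box=(abs(C[...,0]-475)<60)&(C[...,1]>-262)&(C[...,1]<30)&(z>12)&(z<20)
o=box&(H<15)&(S>140);P=C[o];r=cv2.minAreaRect(P[:,:2].astype(np.float32));print('orange',len(P),P.mean(0).round(1),r)
lab=cv2.connectedComponentsWithStats(o.astype(np.uint8));i=1+np.argmax(lab[2][1:,4]);print('ray16',ray(f,lab[3][i],16),lab[2][i])
P=C[box];r=cv2.minAreaRect(P[:,:2].astype(np.float32));print('bar',len(P),r,'zmed',np.median(P[:,2]), 'y',P[:,1].min(),P[:,1].max())
E
python3 o.py; python3 -c "
from h import *
plan(475,-127,230,84.4)"
```

```text
orange 110 [ 471.7 -121.5   16.9] ((472.1767578125, -122.7005615234375), (47.578224182128906, 30.006025314331055), 82.24213409423828)
ray16 [[ 471.77216927 -120.99563187   16.        ]] [284 243  13  15 110]
bar 913 ((471.8763732910156, -125.49026489257812), (230.58041381835938, 30.43079948425293), 83.93285369873047) zmed 16.52589178251625 y -240.70884135802933 -9.62241781182636
t 7.92 pos [483.6 -34.4 229.6] yaw 84.44 tilt -0.99999 F [-0.2  0.6 -0. ]
turn 0.008 shift [-3.099  0.014 -0.012] w 90.9133781686961 0.0
```

The whole bar is out (230 mm visible). I'll re-grasp it at its middle.

jog_arm(commands=[[[-0.3,0,0],0],[[-0.6,0,0],0],[[-0.6,0,0],0],[[-0.6,0,0],0],[[-0.6,0,0],0],[[-0.34,-0.02,0],0],[[0,0,0.3],0],[[0,0,0.5],0],[[0,0,0.5],0],[[0,0,0.26],0]])

```text
time: 8.75
tool_pos: [472.8, -124.2, 178.9]
ee_rot: [-2.324, -2.111, 0.001]
wrist_force: [-0.1, 0.5, 0.0]
grip_width: 92.3
grip_force: 0.0
```

jog_arm(commands=[[[0,0,0],0],[[0,0,0],0]])

```text
time: 8.92
tool_pos: [473.3, -124.3, 180.1]
ee_rot: [-2.324, -2.112, 0.001]
wrist_force: [-0.1, 0.3, 0.3]
grip_width: 91.6
grip_force: 0.0
```

jog_arm(commands=[[[0,0,0],0],[[0,0,0],0],[[0,0,0],0],[[0,0,0],0],[[0,0,0],0],[[0,0,0],0],[[0,0,0],0],[[0,0,0],0],[[0,0,0],0],[[0,0,0],0]], hand=0)

```text
time: 9.75
tool_pos: [473.5, -125.2, 180.9]
ee_rot: [2.326, 2.111, -0.0]
wrist_force: [-1.4, -0.2, 1.6]
grip_width: 30.0
grip_force: 15.6
```

jog_arm(commands=[[[0,0,0],0],[[0,0,0],0],[[0,0,0],0],[[0,0,0],0]])

```text
time: 10.08
tool_pos: [473.5, -125.2, 180.9]
ee_rot: [2.326, 2.111, -0.0]
wrist_force: [0.1, 1.3, 0.1]
grip_width: 29.8
grip_force: 30.0
```

```bash
python3 -c "
from h import *
plan(657.5,51.2,310,94.2)"
```

```text
t 10.08 pos [ 473.5 -125.2  180.9] yaw 84.45 tilt -1.0 F [0.1 1.3 0.1]
turn -1.95 shift [ 5.414  6.548 -4.302] w 29.837462167514094 29.993876516819
```

jog_arm(commands=[[[0,0,-0.2],0],[[0,0,-0.4],0],[[0,0,-0.6],0],[[0,0,-0.7],0],[[0,0,-0.7],0],[[0,0,-0.7],0],[[0,0,-0.6],0],[[0,0,-0.4],-0.65],[[0,0,0],-0.65],[[0,0,0],-0.65]])

```text
time: 10.92
tool_pos: [473.4, -125.1, 311.0]
ee_rot: [2.134, 2.304, 0.001]
wrist_force: [-0.4, 0.2, -3.8]
grip_width: 29.6
grip_force: 30.0
```

jog_arm(commands=[[[0.2,0.25,0],0],[[0.4,0.5,0],0],[[0.55,0.67,0],0],[[0.55,0.67,0],0],[[0.55,0.67,0],0],[[0.55,0.67,0],0],[[0.55,0.67,0],0],[[0.55,0.67,0],0],[[0.55,0.67,0],0],[[0.55,0.67,0],0]])

```text
time: 11.75
tool_pos: [646.1, 39.7, 309.4]
ee_rot: [-2.14, -2.299, 0.001]
wrist_force: [1.4, -0.2, -3.5]
grip_width: 29.9
grip_force: 30.0
```

jog_arm(commands=[[[0.3,0.3,0],0],[[0.15,0.13,0],0],[[0,0,0],0],[[0,0,0],0],[[0,0,0],0]])

```text
time: 12.17
tool_pos: [656.5, 50.8, 309.7]
ee_rot: [2.14, 2.299, -0.003]
wrist_force: [0.2, -0.5, -3.6]
grip_width: 29.9
grip_force: 30.0
```

```bash
cat > b.py <<'E'
from h import *
plan(657.5,51.2,250.9,94.2)
import sys,time
for n in('side','top'):
    f=env.grab_frame(n);save(f,n+sys.argv[1]+'.png');C=cloud(f);z0=float(sys.argv[2])
    hsv=cv2.cvtColor(f['pixels'],cv2.COLOR_RGB2HSV);H,S,V=[hsv[...,i].astype(int) for i in range(3)]
    m=(abs(C[...,0]-657)<45)&(abs(C[...,1]-51)<150)&(abs(C[...,2]-z0)<5)&(S<60)
    P=C[m]
    if len(P)<5: print(n,len(P));continue
    print(n,len(P),cv2.minAreaRect(P[:,:2].astype(np.float32)),'z',np.median(P[:,2]))
    for s in(1,-1):
        q=P[s*(P[:,1]-51)>60];
        if len(q)>3: print('  end',s,len(q),q.mean(0).round(1),'ymm',q[:,1].min().round(1),q[:,1].max().round(1))
E
python3 b.py 3 145
```

```text
t 12.17 pos [656.5  50.8 309.7] yaw 94.1 tilt -1.0 F [ 0.2 -0.5 -3.6]
turn -0.019 shift [0.01  0.035 1.961] w 29.85571764039679 29.98184770345688
side 362 ((654.9866943359375, 39.476173400878906), (59.934417724609375, 206.99606323242188), 13.342912673950195) z 145.12163148387648
  end -1 212 [659.  -38.7 144.8] ymm -64.5 -9.8
top 289 ((650.8312377929688, 139.90380859375), (30.927932739257812, 48.40504455566406), 2.4785118103027344) z 144.47268773828299
  end 1 289 [649.6 141.4 144.5] ymm 115.2 164.1
```

View pics/side3.png

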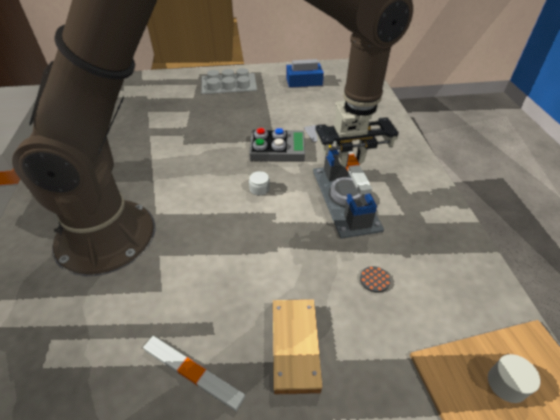

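Side view: the bar hangs level over the frame, its near end at (360,182) just above the near saddle (362,205). I want a finer lateral check before lowering.

Run:
```python
from h import *
import pickle
for n in('side','top'):
    F0=pickle.load(open(n+'0.pkl','rb'));f=env.grab_frame(n)
    for tag,g,zl,zh in(('cheek',F0,84,97),('seat',F0,67,73),('plate',F0,9,15),('bar',f,139.5,150)):
        C=cloud(g);hsv=cv2.cvtColor(g['pixels'],cv2.COLOR_RGB2HSV);H,S=[hsv[...,i].astype(int) for i in(0,1)]
        blue=(H>95)&(H<130)&(S>110)
        m=(C[...,2]>zl)&(C[...,2]<zh)&(abs(C[...,0]-657)<70)&(blue if tag=='cheek' else ~blue if tag=='seat' else (S<70) if tag=='bar' else True)
        for y0 in(-60,-45,-30,130,140,150,160):
            q=C[m&(abs(C[...,1]-y0)<5)]
            if len(q)>8: e=np.percentile(q[:,0],[2,98]);print(n,tag,y0,len(q),e.round(1),'mid',e.mean().round(1),'frameline',(657.5-np.tan(np.radians(4.2))*(y0-51.2)).round(1))
```

```text
side cheek -60 29 [634.9 693.8] mid 664.3 frameline 665.7
side cheek -45 27 [634.  693.3] mid 663.6 frameline 664.6
side cheek -30 24 [633.2 692.5] mid 662.8 frameline 663.5
side cheek 130 25 [621.4 678.7] mid 650.0 frameline 651.7
side cheek 140 18 [620.6 677.8] mid 649.2 frameline 651.0
side cheek 150 18 [620.1 677.5] mid 648.8 frameline 650.2
side cheek 160 18 [619.3 676.3] mid 647.8 frameline 649.5
side seat -45 14 [640.5 682. ] mid 661.2 frameline 664.6
side seat -30 29 [632.6 682.6] mid 657.6 frameline 663.5
side seat 130 33 [629.8 674.5] mid 652.1 frameline 651.7
side seat 140 27 [620.5 669.3] mid 644.9 frameline 651.0
side seat 150 23 [629.7 668.3] mid 649.0 frameline 650.2
side seat 160 17 [626.5 666.4] mid 646.4 frameline 649.5
side plate -60 39 [606.7 724. ] mid 665.4 frameline 665.7
side plate -45 49 [604.3 723.2] mid 663.7 frameline 664.6
side plate -30 37 [603.3 723. ] mid 663.2 frameline 663.5
side plate 130 41 [592.3 709.8] mid 651.0 frameline 651.7
side plate 140 37 [592.1 708.8] mid 650.4 frameline 651.0
side plate 150 40 [590.2 709.2] mid 649.7 frameline 650.2
side
[... 931 characters left out ...]
mid 647.2 frameline 650.2
top seat 160 54 [622.  671.9] mid 647.0 frameline 649.5
top plate -60 47 [608.4 637.4] mid 622.9 frameline 665.7
top plate -45 50 [608.3 726.2] mid 667.3 frameline 664.6
top plate -30 44 [606.1 636.7] mid 621.4 frameline 663.5
top plate 130 66 [594.5 710.9] mid 652.7 frameline 651.7
top plate 140 41 [592.2 622.9] mid 607.6 frameline 651.0
top plate 150 47 [592.4 711.8] mid 652.1 frameline 650.2
top plate 160 42 [592.1 620.4] mid 606.2 frameline 649.5
top bar 130 57 [636.9 664.8] mid 650.9 frameline 651.7
top bar 140 65 [637.2 665. ] mid 651.1 frameline 651.0
top bar 150 67 [635.9 664.9] mid 650.4 frameline 650.2
top bar 160 56 [635.1 663.1] mid 649.1 frameline 649.5
```

jog_arm(commands=[[[0.05,0.06,0],-0.13],[[0,0,0.1],0],[[0,0,0.2],0],[[0,0,0.3],0],[[0,0,0.3],0],[[0,0,0.1],0],[[0,0,0],0],[[0,0,0],0],[[0,0,0],0]])

```text
time: 13.12
tool_pos: [659.0, 54.0, 280.1]
ee_rot: [2.125, 2.313, 0.0]
wrist_force: [-0.4, -0.1, -2.6]
grip_width: 29.8
grip_force: 30.0
```

Run:
```python
from h import *
plan(657.5,51.2,250.9,94.2)
for n in('side','top'):
    f=env.grab_frame(n)
    C=cloud(f);hsv=cv2.cvtColor(f['pixels'],cv2.COLOR_RGB2HSV);H,S=[hsv[...,i].astype(int) for i in(0,1)]
    blue=(H>95)&(H<130)&(S>110)
    for tag,m in(('cheek',blue&(abs(C[...,2]-91)<7)),('bar',~blue&(S<75)&(abs(C[...,2]-115)<6))):
        m&=(abs(C[...,0]-657)<70)
        for y0 in(-60,-50,-40,-30,120,130,140,150,160):
            q=C[m&(abs(C[...,1]-y0)<5)]
            if len(q)>8: e=np.percentile(q[:,0],[2,98]);print(n,tag,y0,len(q),e.round(1),'mid',e.mean().round(1))
        q=C[m&(abs(C[...,1]-51)<150)]
        if len(q): print(n,tag,'yrange',np.percentile(q[:,1],[.5,99.5]).round(1))
```

```text
t 13.12 pos [659.   54.  280.1] yaw 94.85 tilt -1.0 F [-0.4 -0.1 -2.6]
turn 0.131 shift [-0.089 -0.058  0.973] w 29.828874478280767 29.98194247484207
side cheek -60 25 [635.  692.7] mid 663.8
side cheek -50 25 [634.4 691.9] mid 663.1
side cheek -40 12 [634.2 642.1] mid 638.2
side cheek -30 13 [632.7 640.8] mid 636.7
side cheek 120 11 [622.5 631.6] mid 627.1
side cheek yrange [-77.6 147.9]
side bar -60 35 [651.3 679.3] mid 665.3
side bar -50 40 [650.3 679.5] mid 664.9
side bar -40 34 [649.9 677.6] mid 663.7
side bar -30 37 [648.3 677.7] mid 663.0
side bar yrange [-61.2  65.1]
top cheek 130 17 [623.8 632.1] mid 627.9
top cheek 140 18 [622.5 631.2] mid 626.8
top cheek 150 20 [621.8 630.1] mid 626.0
top cheek 160 18 [621.  628.9] mid 624.9
top cheek yrange [121.4 178.1]
top bar 120 47 [640.  667.8] mid 653.9
top bar 130 60 [638.6 668.7] mid 653.7
top bar 140 54 [638.  666.3] mid 652.1
top bar 150 64 [637.4 666.2] mid 651.8
top bar 160 55 [636.5 665.3] mid 650.9
top bar yrange [113.6 168.2]
```

jog_arm(commands=[[[-0.08,-0.04,0],0],[[0,0,0.1],0],[[0,0,0.2],0],[[0,0,0.2],0],[[0,0,0.2],0],[[0,0,0.1],0],[[0,0,0.04],0],[[0,0,0],0],[[0,0,0],0]])

```text
time: 13.97
tool_pos: [657.9, 51.5, 254.7]
ee_rot: [-2.125, -2.314, -0.0]
wrist_force: [-0.1, -0.7, -3.4]
grip_width: 29.5
grip_force: 30.0
```

jog_arm(commands=[[[0,0,0.03],0],[[0,0,0.03],0],[[0,0,0],0],[[0,0,0],0]])

```text
time: 14.3
tool_pos: [657.9, 51.5, 253.0]
ee_rot: [2.125, 2.313, 0.0]
wrist_force: [0.1, -0.6, -3.1]
grip_width: 29.5
grip_force: 30.0
```

```bash
python3 -c "
from h import *
plan(657.5,51.2,250.9,94.5)
f=env.grab_frame('side');save(f,'side4.png');f2=env.grab_frame('top')
cv2.imwrite('pics/c4.png',np.hstack([cv2.resize(f['pixels'][120:240,300:400],(380,456)),cv2.resize(f2['pixels'][90:170,180:310],(410,456))])[...,::-1])"
```

```text
t 14.3 pos [657.9  51.5 253. ] yaw 94.85 tilt -1.0 F [ 0.1 -0.6 -3.1]
turn 0.071 shift [-0.007 -0.013  0.07 ] w 29.46917134587293 29.981971979141235
```

View pics/c4.png

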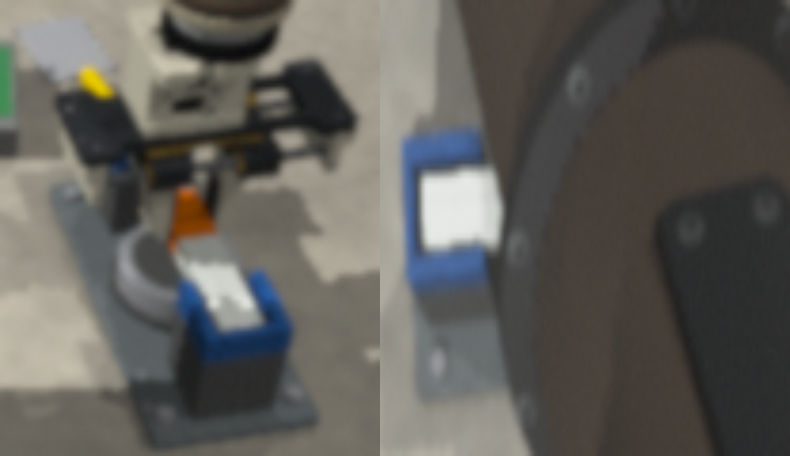

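The crops show both bar ends inside the blue cheeks: the near end at about (225,300) and the far end at about (455,208). The bar is still about 2 mm above the seat, so I lower to contact.

jog_arm(commands=[[[0,0,0.03],0],[[0,0,0.02],0],[[0,0,0],0],[[0,0,0],0]])

```text
time: 14.73
tool_pos: [657.8, 51.4, 251.3]
ee_rot: [-2.125, -2.313, 0.0]
wrist_force: [0.4, 0.4, -3.2]
grip_width: 29.6
grip_force: 30.0
```

jog_arm(commands=[[[0,0,0.02],0],[[0,0,0],0],[[0,0,0],0]])

```text
time: 14.98
tool_pos: [657.9, 51.4, 251.0]
ee_rot: [2.125, 2.313, 0.0]
wrist_force: [-0.5, -0.6, -0.3]
grip_width: 29.6
grip_force: 30.0
```

jog_arm(commands=[[[0,0,0.02],0],[[0,0,0],0],[[0,0,0],0]])

```text
time: 15.23
tool_pos: [657.9, 51.5, 251.0]
ee_rot: [2.125, 2.313, 0.0]
wrist_force: [-3.8, 0.1, 4.9]
grip_width: 29.7
grip_force: 30.0
```

Seated. Next I release and lift clear. The fingers stay between the saddles.

jog_arm(commands=[[[0,0,-0.015],0],[[0,0,0],0],[[0,0,0],0],[[0,0,0],0],[[0,0,0],0],[[0,0,0],0],[[0,0,0],0],[[0,0,0],0]], hand=1)

```text
time: 15.9
tool_pos: [657.9, 51.4, 250.6]
ee_rot: [-2.125, -2.314, 0.0]
wrist_force: [0.2, 0.5, 0.2]
grip_width: 78.8
grip_force: 0.0
```

jog_arm(commands=[[[0,0,-0.2],0],[[0,0,-0.4],0],[[0,0,-0.6],0],[[0,0,-0.6],0],[[0,0,-0.6],0],[[0,0,-0.4],0],[[0,0,0],0],[[0,0,0],0]], hand=1)

```text
time: 16.57
tool_pos: [658.0, 51.4, 335.6]
ee_rot: [2.125, 2.313, 0.002]
wrist_force: [-0.2, 0.5, -0.8]
grip_width: 92.0
grip_force: 0.0
```

```bash
python3 b.py 5 86; python3 -c "
from h import *
plan(503,339,300,94.5);plan(503,339,300,124)"
```

```text
t 16.57 pos [658.   51.4 335.6] yaw 94.85 tilt -1.0 F [-0.2  0.5 -0.8]
turn 0.13 shift [-0.007 -0.016  2.825] w 92.00436179387916 0.0
side 464 ((663.7293701171875, 61.23272705078125), (56.539276123046875, 244.8365020751953), 6.859320163726807) z 86.3506567391035
  end 1 95 [652.9 135.1  86.3] ymm 111.6 179.4
  end -1 178 [662.2 -35.8  86.6] ymm -62.7 -9.2
top 213 ((649.7997436523438, 147.40753173828125), (37.32638168334961, 39.41548538208008), 17.84381675720215) z 85.74788426160475
  end 1 213 [649.9 146.3  85.8] ymm 123.2 165.4
t 16.67 pos [657.5  51.3 333.9] yaw 94.85 tilt -1.0 F [-0.7  0.   0.2]
turn 0.07 shift [ 9.966 -4.382  1.129] w 91.70025911071482 0.0
t 16.67 pos [657.5  51.3 333.9] yaw 94.85 tilt -1.0 F [-0.7  0.   0.2]
turn -5.83 shift [10.832  1.093  1.129] w 91.70025911071482 0.0
```

The bar lies flat, with its top at z≈86 on both ends. Next, the keys, with closed fingers.

jog_arm(commands=[[[0.3,-0.14,0],0],[[0.6,-0.26,0],0],[[0.75,-0.32,0],0],[[0.8,-0.35,0],0],[[0.8,-0.35,0],0],[[0.8,-0.35,0],0],[[0.8,-0.35,0],0],[[0.8,-0.35,0],0],[[0.8,-0.35,0],0],[[0.8,-0.35,0],0]], hand=0)

```text
time: 17.5
tool_pos: [543.1, 261.6, 333.7]
ee_rot: [-2.124, -2.314, 0.002]
wrist_force: [0.3, 0.8, -0.1]
grip_width: 29.5
grip_force: 0.0
```

jog_arm(commands=[[[0.8,-0.35,0.3],0],[[0.8,-0.35,0.3],0],[[0.7,-0.3,0.4],0],[[0.42,-0.2,0.5],0],[[0.2,-0.08,0.5],0],[[0,0,0.4],0],[[0,0,0.2],0],[[0,0,0],0],[[0,0,0],0],[[0,0,0],0]])

```text
time: 18.33
tool_pos: [499.7, 343.6, 257.3]
ee_rot: [2.127, 2.312, 0.001]
wrist_force: [1.1, 0.4, -0.1]
grip_width: 0.4
grip_force: 0.0
```

Run:
```python
from h import *
for n in('side','top'):
    f=env.grab_frame(n)
    if n=='side': cv2.imwrite('pics/c6.png',cv2.resize(f['pixels'][50:230,200:420],(733,600))[...,::-1])
plan(503,338.5,235,94.85);print(env.get_obs()['qpos'].round(2))
```

```text
t 18.43 pos [499.6 343.8 257.5] yaw 94.79 tilt -1.0 F [-0.3  0.8 -0.4]
turn -0.011 shift [-0.187  0.097  0.75 ] w 0.05174769175537514 0.0
[-0.42  0.59 -0.4   1.75  0.29  0.85 -0.87]
```

View pics/c6.png

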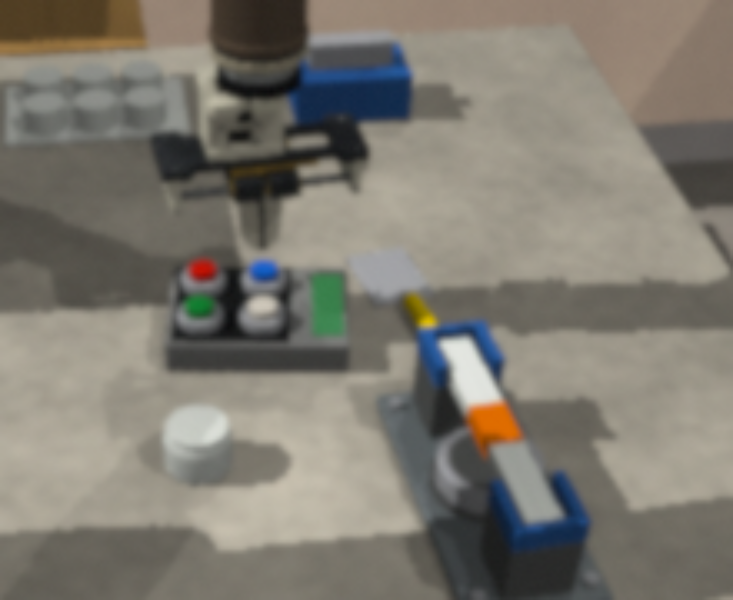

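The crop shows the bar lying in both saddles, from (465,350) to (530,510), and the closed fingertips at (262,240) above the blue key (264,272).

jog_arm(commands=[[[-0.19,0.1,0],0],[[0,0,0.2],0],[[0,0,0.3],0],[[0,0,0.23],0],[[0,0,0],0],[[0,0,0],0],[[0,0,0],0]])

```text
time: 19.02
tool_pos: [502.3, 338.7, 234.6]
ee_rot: [-2.125, -2.314, 0.001]
wrist_force: [0.3, -0.1, -0.2]
grip_width: 0.4
grip_force: 0.0
```

jog_arm(commands=[[[0,0,0.08],0],[[0,0,0],0],[[0,0,0],0]])

```text
time: 19.27
tool_pos: [502.5, 339.0, 232.6]
ee_rot: [-2.125, -2.314, -0.001]
wrist_force: [-0.9, -0.2, 1.7]
grip_width: 0.4
grip_force: 1.2
```

jog_arm(commands=[[[0,0,0.08],0],[[0,0,0],0],[[0,0,0],0]])

```text
time: 19.52
tool_pos: [502.5, 339.0, 230.1]
ee_rot: [-2.125, -2.314, -0.001]
wrist_force: [-0.7, -0.2, 4.4]
grip_width: 0.8
grip_force: 1.9
```

jog_arm(commands=[[[0,0,0.08],0],[[0,0,0],0],[[0,0,0],0]])

```text
time: 19.77
tool_pos: [502.5, 339.0, 228.3]
ee_rot: [2.125, 2.314, 0.001]
wrist_force: [-2.2, -1.1, 10.2]
grip_width: 0.3
grip_force: 5.5
```

jog_arm(commands=[[[0,0,0.04],0],[[0,0,0],0],[[0,0,0],0]])

```text
time: 20.02
tool_pos: [502.5, 339.0, 228.0]
ee_rot: [2.125, 2.313, 0.002]
wrist_force: [-5.1, -3.8, 20.5]
grip_width: 0.6
grip_force: 10.6
```

Blue reached its hard stop. Up, then on to white.

jog_arm(commands=[[[0,0,-0.2],0],[[0,0,-0.4],0],[[0,0,-0.2],0],[[-0.4,-0.1,0],0],[[-0.6,-0.15,0],0],[[-0.6,-0.15,0],0],[[-0.28,-0.06,0],0],[[0,0,0],0],[[0,0,0],0],[[0,0,0],0]])

```text
time: 20.85
tool_pos: [493.6, 282.2, 250.5]
ee_rot: [-2.124, -2.314, -0.001]
wrist_force: [0.0, 0.5, -0.7]
grip_width: 0.6
grip_force: 0.0
```

```bash
python3 -c "
from h import *
plan(493.6,281.5,234.5,94.85)"
```

```text
t 20.85 pos [493.6 282.2 250.5] yaw 94.88 tilt -1.0 F [ 0.   0.5 -0.7]
turn 0.006 shift [-0.022 -0.001  0.532] w 0.645042496282111 0.0
```

jog_arm(commands=[[[-0.02,0,0.15],0],[[0,0,0.25],0],[[0,0,0.14],0],[[0,0,0],0],[[0,0,0.08],0],[[0,0,0.06],0],[[0,0,0],0],[[0,0,0],0]])

```text
time: 21.52
tool_pos: [493.3, 281.1, 230.1]
ee_rot: [-2.125, -2.314, -0.0]
wrist_force: [-2.6, 1.2, 4.2]
grip_width: 0.2
grip_force: 1.9
```

jog_arm(commands=[[[0,0,0.06],0],[[0,0,0.02],0],[[0,0,0],0],[[0,0,0],0]])

```text
time: 21.85
tool_pos: [493.4, 281.1, 228.2]
ee_rot: [-2.125, -2.314, -0.001]
wrist_force: [-4.8, 0.4, 11.0]
grip_width: 0.4
grip_force: 5.5
```

jog_arm(commands=[[[0,0,0.04],0],[[0,0,0],0],[[0,0,0],0]])

```text
time: 22.1
tool_pos: [493.3, 281.1, 228.0]
ee_rot: [2.125, 2.313, 0.001]
wrist_force: [-7.0, -2.1, 22.3]
grip_width: 0.5
grip_force: 11.3
```

jog_arm(commands=[[[0,0,-0.2],0],[[0,0,-0.4],0],[[0,0,-0.2],0],[[0.1,-0.4,0],0],[[0.14,-0.6,0],0],[[0.14,-0.6,0],0],[[0.06,-0.28,0],0],[[0,0,0],0],[[0,0,0],0],[[0,0,0],0]])

```text
time: 22.93
tool_pos: [437.1, 288.9, 250.4]
ee_rot: [2.126, 2.312, 0.001]
wrist_force: [-0.3, -0.3, -0.2]
grip_width: 0.7
grip_force: 0.0
```

jog_arm(commands=[[[0,0,0.15],0],[[0,0,0.25],0],[[0,0,0.14],0],[[0,0,0],0],[[0,0,0.08],0],[[0,0,0.06],0],[[0,0,0],0],[[0,0,0],0]])

```text
time: 23.6
tool_pos: [436.4, 288.9, 230.0]
ee_rot: [2.125, 2.313, -0.0]
wrist_force: [1.1, -2.9, 3.7]
grip_width: 0.3
grip_force: 1.9
```

jog_arm(commands=[[[0,0,0.06],0],[[0,0,0.02],0],[[0,0,0],0],[[0,0,0],0]])

```text
time: 23.93
tool_pos: [436.4, 288.9, 228.2]
ee_rot: [2.125, 2.313, 0.0]
wrist_force: [-0.6, -3.5, 12.5]
grip_width: 0.3
grip_force: 6.1
```

jog_arm(commands=[[[0,0,0.04],0],[[0,0,0],0],[[0,0,0],0]])

```text
time: 24.18
tool_pos: [436.3, 289.0, 227.9]
ee_rot: [2.125, 2.312, 0.001]
wrist_force: [-2.6, -7.7, 25.1]
grip_width: 0.3
grip_force: 12.7
```

Green is down. I lift clear and take a last look.

jog_arm(commands=[[[0,0,-0.2],0],[[0,0,-0.5],0],[[0,0,-0.8],0],[[0,0,-0.8],0],[[0,0,-0.8],0],[[0,0,-0.4],0],[[0,0,0],0],[[0,0,0],0],[[0,0,0],0],[[0,0,0],0]])

```text
time: 25.02
tool_pos: [435.9, 288.9, 330.1]
ee_rot: [-2.125, -2.313, 0.003]
wrist_force: [-0.3, 0.9, -0.4]
grip_width: 0.4
grip_force: 0.0
```

```bash
python3 -c "
from h import *
plan(436,289,330,94.85)
f=env.grab_frame('side');save(f,'side9.png')"
```

```text
t 25.02 pos [435.9 288.9 330.1] yaw 94.87 tilt -1.0 F [-0.3  0.9 -0.4]
turn 0.004 shift [0.003 0.005 0.004] w 0.3910136030300807 0.0
```

View pics/side9.png

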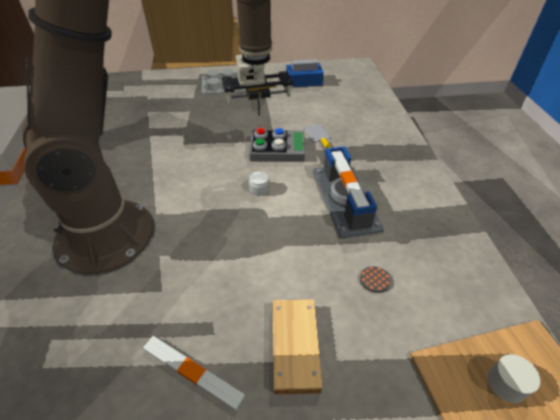

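The bar lies in both saddles (348,180), the tin (259,183), disc (376,279) and knife (320,135) have not moved, and the arm is clear.

```bash
python3 -c "
from rig import env
print(env.hand_in())"
```

```text
the job is handed in; nothing more can be done
None
```

The bar is set flat in both saddles and let go; the blue, white and green keys were then pressed in that order, each to its stop and let up; the job was handed in at about 25 s (no verdict was returned).

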